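# Issue one insert from the magazine feeder

## Task

Press the black palm plunger of the insert feeder all the way down once and let it spring right back up, so that the feeder pushes a single white insert out into the lane in front of its magazine. Then nudge that insert with the fingertips along the lane into the pick-up nest until it is fully home against the end stop, which leaves the outlet free for the next stroke. Nothing is to be grasped or lifted; leave the other inserts in the magazine and everything else on the table where it is.

Things in the scene. Friction and masses are not known exactly. Their poses are not given: they have to be found in the camera images.
- feeder: the magazine feeder, fixed to the table: steel, with a blue magazine. Origin: under the middle of the magazine, at mat level; x runs from the lane (-x, front) through the magazine to the plunger, y along the lane to the pick-up nest, z up. Magazine 43 x 57 mm, its top 70 mm above the mat; press frame behind it, 73 mm high from x = 40 to 120 mm, with a brass bush up to 91 mm
- outlet (a point): point on the lane floor where the fed insert's centre comes out, at x = -39, y = 0, z = 10 mm in the feeder's frame. The lane floor runs from x = -68 to -21.5 and y = -64 to +106 mm. Fences 5 mm high stand on it, inner faces at x = -21.5 (from y = 29 on, flush with the magazine's front) and -57.5 (from y = -30 on). The lane is open at its -y end
- nest_home (a point): centre of the pick-up nest's dark floor: where the centre of the insert's underside lies when fully home, at x = -38, y = 75, z = 10 mm in the feeder's frame. The nest begins at y = 56 mm and is 33 mm wide between fences 5 mm high (the front one tapers in to x = -54.5); the end stop, 14 mm high, has its face at y = 97 mm
- plunger (a joint): how far the palm plunger is pushed down, in m: 0 = up, 0.025 = fully down on its stop. A spring lifts it again (pressed slowly it needs about 4 N at the start and 8 N at the bottom). A wedge drives the feed blade forward 1.74 times as far; only a full stroke brings the insert clear of the magazine
- plunger_top (a point): centre of the top of the plunger's black mushroom head, 42 mm across, 115 mm above the mat and 72 mm behind the magazine's middle at rest
- insert_1: the lowest white plastic insert in the magazine, the one that is fed, a block 30 (its x) x 44 (its y) x 18 mm high, slippery acetal, about 50 g; origin at the centre of its underside. It starts with its axes along the feeder's
- insert_2: the second white insert, same size, resting on the first; it drops to the floor of the magazine when the plunger has gone back up. Origin at the centre of its underside
- insert_3: the third white insert, same size, on top of the stack. Origin at the centre of its underside
- hex_key: black L-shaped hex key, 35 x 90 mm and 8 mm thick, lying on the mat to the right of the feeder; a bystander, origin at the middle of its underside
- connector_tan: tan connector housing, 16 x 39 x 17 mm, lying on the left of the table; a bystander, origin at the middle of its underside
- connector_black: black connector housing, 13 x 27 x 13 mm, lying on the left of the table; a bystander, origin at the middle of its underside
- screw_black: black cap screw standing on its head, 16 mm across and 28 mm high, left of the table's middle; a bystander, origin at the middle of its underside
- gauge_block: ground steel gauge block with two holes, 25 x 46 x 16 mm, at the left of the table; a bystander, origin at the middle of its underside
- tube_fitting: push-in elbow tube fitting, tan and metal, 28 x 38 x 14 mm, right of the feeder; a bystander, origin at the middle of its underside
- terminal_strip: tan four-way terminal strip, 17 x 44 x 16 mm, at the right of the table; a bystander, origin at the middle of its underside

How it is judged:
By the outcome, as a careful person would: the job done as asked, in the order asked, and still so for the second after the job is handed in, with the robot touching nothing.
It also fails if it takes over 40 s, if anything falls off the work surface, if the arm or the gripper's body presses on something with over 40 N, if the wrist force passes 120 N, or if a joint passes its speed limit or range.

## Robot

A 7-joint arm with a two-finger parallel gripper is mounted at the origin on a cart in front of the work surface, level with it; the furniture and walls round the work are solid. World frame = base frame: x ahead of the robot, y to its left, z up, the work surface at z = 0. Lengths are in m, angles in rad, forces in N, time in s.
With the tool pointing down it reaches from about 0.425 to 0.95 m from the base axis. Payload 4.7 kg.
Tool frame: the origin (TCP) lies on the centre line of the jaws, within the pads' length; the fingertips stand 11 mm ahead of it and the grasp point (between the pads) lies 8 mm behind it; z points along the fingers, y is the line along which they close (so a half turn about z gives the same grasp; the last joint's range is limited). The gripper opens to 85 mm and grips with 20 to 120 N. Pads are 22 mm wide; open, the fingers measure 114 mm over their backs; the gripper's body (76 mm by 85 mm) begins 54 mm behind the grasp point. The pads swing forward as they close: fully open they stand 13 mm farther back than shut.
Start: joints at [1.086, 0.469, -0.049, 1.532, 0.024, 1.141, -0.082], TCP at [0.297, -0.606, 0.242] pointing down, gripper open.
Joint ranges: [-2.59, 2.59], [-0.33, 1.99], [-1.39, 1.29], [0.1, 2.45], [-1.04, 4.18], [0.21, 1.99], [-2.66, 2.66]. Speed limits (rad/s): [2.57, 2.57, 3.14, 3.14, 3.14, 3.14, 3.14].

## Interface

Orientations are given as a unit quaternion [w, x, y, z].
In Python, from cell import bot gives the robot as it stands.
- The arm moves only by the tool play_rows, never from a script. Its argument "moves" is a list of rows, each an object with "delta_pos": the shift along the tool's x, y, z as a fraction of full scale, a list of three; "twist": the turn, a rotation vector about the tool's x, y, z as a fraction of full scale, a list of three; "gripper": the gripper command: -1 is fully open, 1 is shut, values between are in proportion. A call has 1 to 12 rows; each row shifts and turns the commanded pose from where the row before left it, along the tool's axes as they then stand; what a row does not reach is not made up. Full scale, the value 1, is 20 cm for a shift and 90 degrees for a turn. A row lasts 1/12 s, in which the tool goes at most 41.7 mm and 7.16 degrees, less where a joint would pass 70% of its speed; a pose out of reach is approached as far as the arm can. A call with a number of a shift or a turn outside -1 to 1 is refused whole. A call with a gripper value outside its range is refused whole. The fingers move at their own pace and stop on an object; the grip force is fixed at half the most. Time passes only in rows, so rows that do not move let the fingers close. It gives the time, the measured TCP pose, the force, the opening and the grip force at its end, in the units of the state.
- bot.observe(): the state, without advancing time (a new reading comes with each control period).
- bot.grab_frame(name): name is "scene" or "top"; returns the picture (420x560x3 uint8, red, green, blue); there is no depth.
- bot.calibration(name): a dict with "fx", "fy", "cx", "cy" (pixels), "extrinsics" (4x4, takes a point from camera to world coordinates). Camera axes: x right, y up, looking along -z (the intrinsics and any distortion apply to the point x, -y, -z); pixel columns grow to the right and rows downward; lengths in m; the calibration is good to about 2 mm. A picture is of the moment at which its call begins. calibration takes no time and is no camera call.
- bot.sign_off(): hands the job in; it is judged then, once.
The state is a dict: "time_s": time; "joint_positions": joint angles; "qvel": joint speeds; "tau": joint torques, N m; "position": TCP position; "tool_rot": TCP orientation; "ft_force": force on the tool from outside, world axes, zero at the start; "moment": the same for the moment, N m; "finger_gap": finger opening in m; "grip_force": force on a finger pad.
Only numpy, scipy, OpenCV 4.12 (cv2) and the standard library are available. Lean on these libraries where they do the work, as an engineer would, in place of code of your own. Each camera call takes 0.05 s, during which the arm holds its last target. There are 200 camera calls.

## Working session

There is one attempt and no reset: what is moved stays moved. The work goes in short steps, Python scripts to look and compute and a tool call to move; the robot and the scene stay as the last step left them, time stands still between calls to the robot, and variables do not carry over. Pictures are saved under pics/ and viewed, at most 10 in all, crops included, and the job is handed in when it is done.

Besides the shell and the picture viewer there is one more tool, called after "Emit:" by a JSON object that holds its "api" and its "payload". play_rows: Moves the arm, as the interface text tells. Shift numbers are shares of 20 cm and turn numbers shares of 90 degrees, none past 1 either way. Its arguments: {"type":"object","properties":{"moves":{"type":"array"}},"required":["moves"]}

```bash
mkdir -p pics
python3 - <<'E'
from cell import bot
import cv2,numpy as np
s=bot.observe();print({k:np.round(v,3) for k,v in s.items()})
for n in("scene","top"):
    cv2.imwrite(f"pics/{n}0.png",bot.grab_frame(n)[:,:,::-1]); c=bot.calibration(n);print(n,c['fx'],c['fy'],c['cx'],c['cy'],{k:v for k,v in c.items() if k not in('fx','fy','cx','cy')})
E
```

```text
{'time_s': np.float64(0.0), 'joint_positions': array([ 1.086,  0.469, -0.049,  1.534,  0.024,  1.141, -0.082]), 'qvel': array([ 0.001, -0.   , -0.002, -0.001, -0.001,  0.001, -0.   ]), 'tau': array([ 0.0000e+00, -5.1030e+01, -4.6000e-02, -2.3771e+01,  1.1000e-02,
        8.0000e-03,  0.0000e+00]), 'position': array([ 0.297, -0.606,  0.241]), 'tool_rot': array([-0.001,  0.974,  0.226, -0.   ]), 'ft_force': array([0.281, 0.108, 0.202]), 'moment': array([0.004, 0.024, 0.044]), 'grip_force': np.float64(0.0), 'finger_gap': np.float64(0.086)}
scene 388.2853392964153 388.2853392964153 278.1684791315322 204.79211046171721 {'extrinsics': array([[-0.68719591,  0.44932215, -0.57085146, -0.15454875],
       [-0.7264016 , -0.43593959,  0.53131666,  0.49713037],
       [-0.01012441,  0.77978605,  0.62596423,  0.82300189],
       [ 0.        ,  0.        ,  0.        ,  1.        ]])}
top 538.8491105389639 538.8491105389639 276.1312384228071 196.61660905612186 {'extrinsics': array([[-2.86949186e-02,  9.83917684e-01, -1.76302560e-01,
         2.52258395e-01],
       [-9.99570349e-01, -2.92991244e-02, -8.24360466e-04,
        -1.36608818e-01],
       [-5.97661347e-03,  1.76203156e-01,  9.84335678e-01,
         1.62354092e+00],
       [ 0.00000000e+00,  0.00000000e+00,  0.00000000e+00,
         1.00000000e+00]])}
```

View pics/scene0.png

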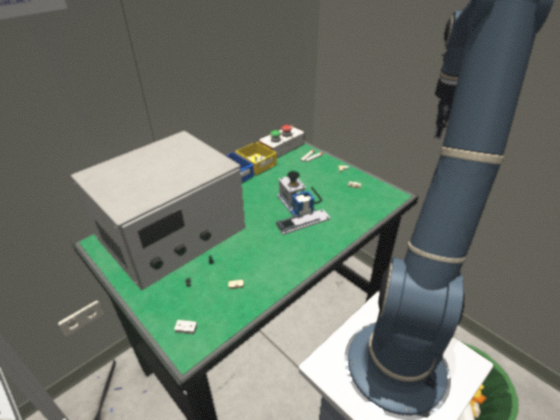

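View pics/top0.png

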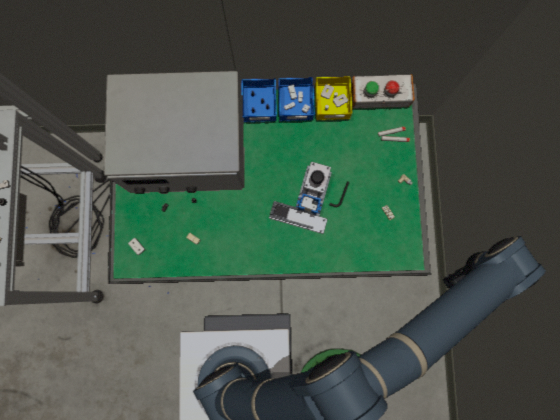

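The top view shows the feeder at about (315,190): black plunger head at (317,178), blue magazine at (311,203), lane from (270,212) to (327,225) with the dark nest at its left end. Next I'll measure it in both views.

```bash
cat > h.py <<'E'
import numpy as np,cv2
from cell import bot
def ray(n,u,v):
    c=bot.calibration(n);E=np.array(c['extrinsics'])
    d=E[:3,:3]@np.array([(u-c['cx'])/c['fx'],-(v-c['cy'])/c['fy'],-1]);return E[:3,3],d
def onz(n,u,v,z):
    o,d=ray(n,u,v);return (o+d*(z-o[2])/d[2])
def proj(n,p):
    c=bot.calibration(n);E=np.array(c['extrinsics']);q=E[:3,:3].T@(np.array(p)-E[:3,3])
    return np.array([c['cx']+c['fx']*q[0]/-q[2],c['cy']+c['fy']*-q[1]/-q[2]])
E
python3 - <<'E'
from h import *
T=cv2.imread('pics/top0.png');S=cv2.imread('pics/scene0.png')
a=cv2.resize(T[155:240,260:345],None,fx=7,fy=7,interpolation=cv2.INTER_CUBIC)
cv2.imwrite('pics/topcrop.png',a)
b=cv2.resize(S[165:240,265:340],None,fx=8,fy=8,interpolation=cv2.INTER_CUBIC);cv2.imwrite('pics/scenecrop.png',b)
E
```

```text
(no output)
```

View pics/topcrop.png

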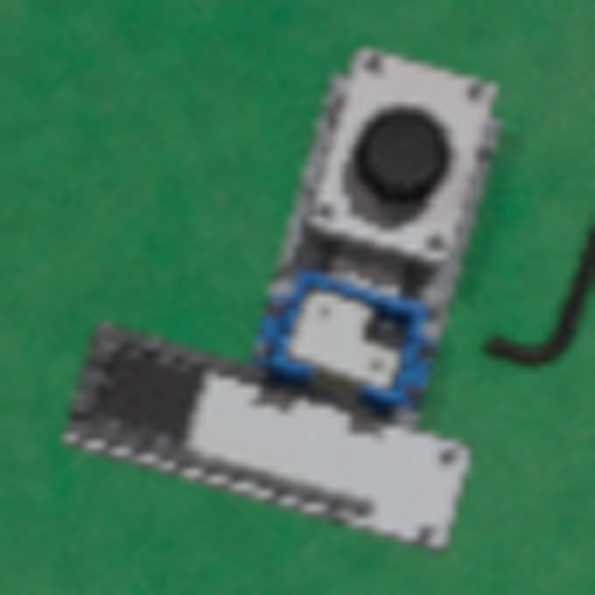

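View pics/scenecrop.png

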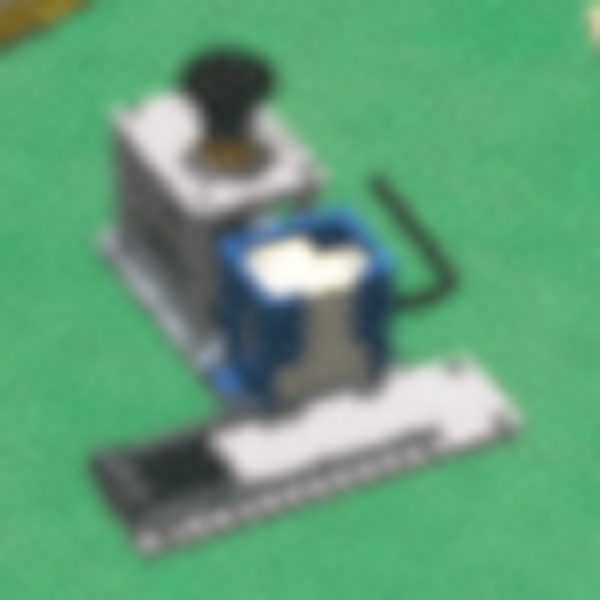

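The crops show the plunger head at crop (404,155), lane corners (470,450), (443,547), (68,440), the dark nest edge at (205,375)–(190,455), and the magazine top centred near (350,337). I'll use these to fit the feeder pose.

```bash
cat >> h.py <<'E'
def fit(pts):  # pts: (world xy, feeder xy)
    W=np.array([p[0] for p in pts]);F=np.array([p[1] for p in pts])
    w=W@[1,1j];f=F@[1,1j];wm,fm=w.mean(),f.mean()
    th=np.angle(np.sum((w-wm)*np.conj(f-fm)));t=wm-fm*np.exp(1j*th);r=w-t-f*np.exp(1j*th)
    return np.array([t.real,t.imag]),th,r*1e3
def F2W(o,th,x,y):
    c,s=np.cos(th),np.sin(th);return np.array([o[0]+c*x-s*y,o[1]+s*x+c*y])
E
python3 - <<'E'
from h import *
T=cv2.imread('pics/top0.png')
L=[(404,155,.115,72,0),(470,450,.010,-21.5,-64),(443,547,.010,-68,-64),(68,440,.015,-68,106),(350,337,.070,0,0),(199,415,.010,-39.5,56),(404,155,.115,72,0)]
pts=[(onz('top',260+(u+.5)/7-.5,155+(v+.5)/7-.5,z)[:2],(x/1e3,y/1e3)) for u,v,z,x,y in L]
o,th,r=fit(pts);print(o,np.degrees(th),np.round(r,1))
L2=[(404,155,.115,72,0),(365,48,.073,120,0),(495,85,.073,120,0),(447,262,.073,40,0),(310,225,.073,40,0)]
q=[onz('top',260+(u+.5)/7-.5,155+(v+.5)/7-.5,z)[:2] for u,v,z,x,y in L2]
c=np.mean(q[1:],0);print('frame ctr',c,'expected',F2W(o,th,.08,0),'plunger',q[0],F2W(o,th,.072,0), np.linalg.norm(q[1]-q[4]),np.linalg.norm(q[1]-q[2]))
# scene check
def sc(p):return proj('scene',p)
print('scene plunger px (229,65 crop) ',(sc([*q[0],.115])-[265,165])*8)
print('scene lane corner crop(520,415)?',(sc([*F2W(o,th,-.068,-.064),.01])-[265,165])*8, 'other(150,550)',(sc([*F2W(o,th,-.068,.106),.015])-[265,165])*8)
for n,x,y in(('plunger',.072,0),('outlet',-.039,0),('nest',-.038,.075)):
    p=F2W(o,th,x,y);print(n,p,np.hypot(*p))
R=cv2.Rodrigues(np.zeros(3))[0]
from scipy.spatial.transform import Rotation as Ro
s=bot.observe();w,x,y,z=s['tool_rot'];M=Ro.from_quat([x,y,z,w]).as_matrix();print(M.round(3))
E
```

```text
[ 0.50903527 -0.23302935] -17.737962930960656 [-0.8+0.2j -0.5+1.5j  2.2+0.8j  0.8-1.5j  0.5+0.6j -1.2-2.j  -0.8+0.2j]
frame ctr [ 0.58597934 -0.25814579] expected [ 0.58523206 -0.25740249] plunger [ 0.57678095 -0.25472774] [ 0.57761238 -0.25496517] 0.07983821539565217 0.05692124177742821
scene plunger px (229,65 crop)  [230.45373802  61.28993223]
scene lane corner crop(520,415)? [527.52825363 412.39815332] other(150,550) [148.40440305 530.50284932]
plunger [ 0.57761238 -0.25496517] 0.6313820565905641
outlet [ 0.47188934 -0.22114744] 0.5211388890638867
nest [ 0.49569162 -0.15001762] 0.5178952255424804
[[ 0.898  0.44  -0.001]
 [ 0.44  -0.898  0.002]
 [-0.    -0.002 -1.   ]]
```

Emit:
{"api": "play_rows", "payload": {"moves": [{"delta_pos": [0,0,0],"twist": [0,0,0.0696],"gripper": 1},{"delta_pos": [0,0,0],"twist": [0,0,0.0696],"gripper": 1},{"delta_pos": [0,0,0],"twist": [0,0,0.0696],"gripper": 1},{"delta_pos": [0,0,0],"twist": [0,0,0.0696],"gripper": 1},{"delta_pos": [0,0,0],"twist": [0,0,0.0696],"gripper": 1},{"delta_pos": [0,0,0],"twist": [0,0,0.0696],"gripper": 1},{"delta_pos": [0,0,0],"twist": [0,0,0.0696],"gripper": 1},{"delta_pos": [0,0,0],"twist": [0,0,0],"gripper": 1}]}}

```text
time_s: 0.77
position: [0.2971, -0.6057, 0.2417]
tool_rot: [-0.0, 0.988, -0.155, -0.0]
ft_force: [0.1, 0.3, 0.1]
finger_gap: -0.0002
grip_force: 0.0
```

```bash
cat >> h.py <<'E'
from scipy.spatial.transform import Rotation as Ro
O=np.array([.50904,-.23303]);TH=np.radians(-17.74)
def to(x,y,tipz):  # feeder mm target -> move fractions in tool axes
    s=bot.observe();w,a,b,c=s['tool_rot'];M=Ro.from_quat([a,b,c,w]).as_matrix();p=np.array(s['position'])
    g=np.array([*F2W(O,TH,x/1e3,y/1e3),tipz/1e3+.011]);f=Ro.from_euler('z',-TH).apply(p-[*O,0])*1e3
    print('t',round(float(s['time_s']),2),'tool yaw off',np.degrees(np.arctan2(M[1,0],M[0,0])-TH).round(2),'tilt',M[2,:2].round(4),'feeder mm',f.round(1),'frac',((M.T@(g-p))/.2).round(4),'F',np.round(s['ft_force'],2),'gap',round(float(s['finger_gap']),4))
E
python3 -c "
from h import *
to(72,0,150)"
```

```text
t 0.77 tool yaw off -0.08 tilt [-0.0011 -0.0006] feeder mm [ -88.3 -419.5  241.7] frac [ 0.7987 -2.0987  0.4038] F [0.06 0.34 0.15] gap -0.0002
```

Emit:
{"api": "play_rows", "payload": {"moves": [{"delta_pos": [0.057,-0.15,0],"twist": [0,0,0],"gripper": 1},{"delta_pos": [0.057,-0.15,0],"twist": [0,0,0],"gripper": 1},{"delta_pos": [0.057,-0.15,0],"twist": [0,0,0],"gripper": 1},{"delta_pos": [0.057,-0.15,0],"twist": [0,0,0],"gripper": 1},{"delta_pos": [0.057,-0.15,0],"twist": [0,0,0],"gripper": 1},{"delta_pos": [0.057,-0.15,0],"twist": [0,0,0],"gripper": 1},{"delta_pos": [0.057,-0.15,0],"twist": [0,0,0],"gripper": 1},{"delta_pos": [0.057,-0.15,0],"twist": [0,0,0],"gripper": 1},{"delta_pos": [0.057,-0.15,0],"twist": [0,0,0],"gripper": 1},{"delta_pos": [0.057,-0.15,0],"twist": [0,0,0],"gripper": 1},{"delta_pos": [0.057,-0.15,0],"twist": [0,0,0],"gripper": 1},{"delta_pos": [0.057,-0.15,0],"twist": [0,0,0],"gripper": 1}]}}

```text
time_s: 1.77
position: [0.5377, -0.3034, 0.2422]
tool_rot: [-0.0, 0.988, -0.153, -0.0]
ft_force: [0.8, 0.2, -0.5]
finger_gap: -0.0003
grip_force: 0.0
```

```bash
python3 -c "
from h import *
to(72,0,150)"
```

```text
t 1.77 tool yaw off 0.18 tilt [-0.0003  0.    ] feeder mm [ 48.8 -58.3 242.2] frac [ 0.1173 -0.2913  0.4057] F [ 0.84  0.18 -0.52] gap -0.0003
```

Emit:
{"api": "play_rows", "payload": {"moves": [{"delta_pos": [0.04,-0.1,0.06],"twist": [0,0,0],"gripper": 1},{"delta_pos": [0.04,-0.1,0.1],"twist": [0,0,0],"gripper": 1},{"delta_pos": [0.037,-0.091,0.1],"twist": [0,0,0],"gripper": 1},{"delta_pos": [0,0,0.1],"twist": [0,0,0],"gripper": 1},{"delta_pos": [0,0,0.046],"twist": [0,0,0],"gripper": 1},{"delta_pos": [0,0,0],"twist": [0,0,0],"gripper": 1},{"delta_pos": [0,0,0],"twist": [0,0,0],"gripper": 1}]}}

```text
time_s: 2.35
position: [0.5765, -0.2576, 0.1611]
tool_rot: [0.0, 0.988, -0.154, -0.0]
ft_force: [0.7, 0.0, -0.4]
finger_gap: -0.0001
grip_force: 0.0
```

Run:
```python
from h import *
to(72,0,115)
T=bot.grab_frame('top')[:,:,::-1];S=bot.grab_frame('scene')[:,:,::-1]
a=cv2.resize(T[155:240,260:345],None,fx=4.5,fy=4.5,interpolation=cv2.INTER_CUBIC)
b=cv2.resize(S[140:225,255:340],None,fx=4.5,fy=4.5,interpolation=cv2.INTER_CUBIC)
cv2.imwrite('pics/a1.png',np.hstack([a,b]))
```

```text
t 2.35 tool yaw off -0.02 tilt [-0.0007  0.0007] feeder mm [ 71.8  -2.9 161.1] frac [ 0.0013 -0.0145  0.1754] F [ 0.72  0.04 -0.39] gap -0.0001
```

View pics/a1.png

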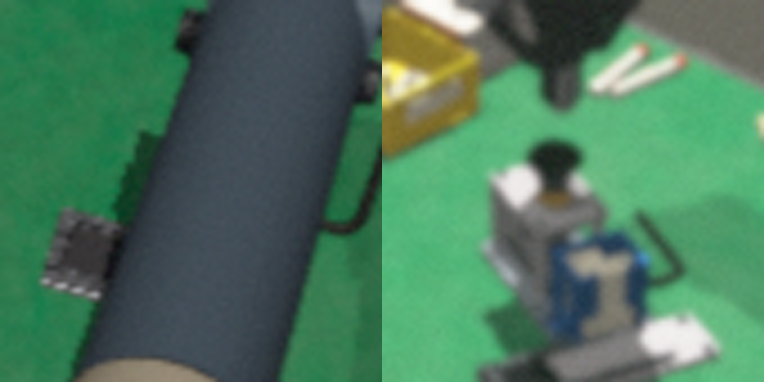

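The scene view shows the closed tips at (562,105), right above the plunger head at (555,155). The arm blocks the top view. Descending now.

Emit:
{"api": "play_rows", "payload": {"moves": [{"delta_pos": [0.001,-0.0145,0.06],"twist": [0,0,0],"gripper": 1},{"delta_pos": [0,0,0.06],"twist": [0,0,0],"gripper": 1},{"delta_pos": [0,0,0.04],"twist": [0,0,0],"gripper": 1},{"delta_pos": [0,0,0.015],"twist": [0,0,0],"gripper": 1},{"delta_pos": [0,0,0.015],"twist": [0,0,0],"gripper": 1},{"delta_pos": [0,0,0.015],"twist": [0,0,0],"gripper": 1},{"delta_pos": [0,0,0],"twist": [0,0,0],"gripper": 1}]}}

```text
time_s: 3.03
position: [0.5776, -0.2536, 0.1199]
tool_rot: [-0.0, 0.988, -0.154, -0.001]
ft_force: [-1.7, 1.5, 4.7]
finger_gap: -0.0002
grip_force: 1.7
```

```bash
python3 -c "
from h import *
to(72,0,90)"
```

```text
t 3.03 tool yaw off 0.01 tilt [-0.0016 -0.0001] feeder mm [ 71.6   1.3 119.9] frac [0.0023 0.0067 0.0945] F [-1.7   1.53  4.73] gap -0.0002
```

Emit:
{"api": "play_rows", "payload": {"moves": [{"delta_pos": [0,0,0.015],"twist": [0,0,0],"gripper": 1},{"delta_pos": [0,0,0.015],"twist": [0,0,0],"gripper": 1},{"delta_pos": [0,0,0.015],"twist": [0,0,0],"gripper": 1},{"delta_pos": [0,0,0.015],"twist": [0,0,0],"gripper": 1},{"delta_pos": [0,0,0.015],"twist": [0,0,0],"gripper": 1},{"delta_pos": [0,0,0.015],"twist": [0,0,0],"gripper": 1},{"delta_pos": [0,0,0.01],"twist": [0,0,0],"gripper": 1},{"delta_pos": [0,0,0],"twist": [0,0,0],"gripper": 1}]}}

```text
time_s: 3.7
position: [0.578, -0.2538, 0.1021]
tool_rot: [-0.0, 0.988, -0.154, -0.0]
ft_force: [-5.1, 2.5, 13.3]
finger_gap: 0.0003
grip_force: 6.6
```

```bash
python3 -c "
from h import *
to(72,0,90)"
```

```text
t 3.7 tool yaw off -0.0 tilt [-0.0004 -0.    ] feeder mm [ 72.1   1.2 102.1] frac [-0.0003  0.0062  0.0055] F [-5.09  2.46 13.29] gap 0.0003
```

Emit:
{"api": "play_rows", "payload": {"moves": [{"delta_pos": [0,0,0.01],"twist": [0,0,0],"gripper": 1},{"delta_pos": [0,0,0],"twist": [0,0,0],"gripper": 1}]}}

```text
time_s: 3.87
position: [0.5781, -0.2538, 0.1021]
tool_rot: [-0.0, 0.988, -0.154, -0.0]
ft_force: [-9.4, 3.5, 24.3]
finger_gap: -0.0002
grip_force: 11.9
```

It's on its stop: the commanded 2 mm gave no motion, only 11 N more force. Now to release and go clear.

Emit:
{"api": "play_rows", "payload": {"moves": [{"delta_pos": [0,0,-0.05],"twist": [0,0,0],"gripper": 1},{"delta_pos": [0,0,-0.08],"twist": [0,0,0],"gripper": 1},{"delta_pos": [0,0,-0.1],"twist": [0,0,0],"gripper": 1},{"delta_pos": [0,0,-0.1],"twist": [0,0,0],"gripper": 1},{"delta_pos": [0,0,-0.07],"twist": [0,0,0],"gripper": 1},{"delta_pos": [0,0.15,0],"twist": [0,0,0],"gripper": 1},{"delta_pos": [0,0.15,0],"twist": [0,0,0],"gripper": 1},{"delta_pos": [0,0.15,0],"twist": [0,0,0],"gripper": 1},{"delta_pos": [0,0.15,0],"twist": [0,0,0],"gripper": 1},{"delta_pos": [0,0.15,0],"twist": [0,0,0],"gripper": 1},{"delta_pos": [0,0,0],"twist": [0,0,0],"gripper": 1}]}}

```text
time_s: 4.78
position: [0.5282, -0.4053, 0.178]
tool_rot: [0.003, 0.987, -0.159, -0.0]
ft_force: [-0.8, -0.8, 0.4]
finger_gap: 0.0002
grip_force: 0.0
```

Run:
```python
from h import *
to(-39,-62,100)
T=bot.grab_frame('top')[:,:,::-1];S=bot.grab_frame('scene')[:,:,::-1]
a=cv2.resize(T[155:240,260:345],None,fx=4.5,fy=4.5,interpolation=cv2.INTER_CUBIC)
b=cv2.resize(S[160:245,260:345],None,fx=4.5,fy=4.5,interpolation=cv2.INTER_CUBIC)
cv2.imwrite('pics/a2.png',np.hstack([a,b]))
```

```text
t 4.78 tool yaw off -0.59 tilt [0.0004 0.0062] feeder mm [  70.8 -158.3  178. ] frac [-0.554  -0.4778  0.332 ] F [-0.82 -0.75  0.41] gap 0.0002
```

View pics/a2.png

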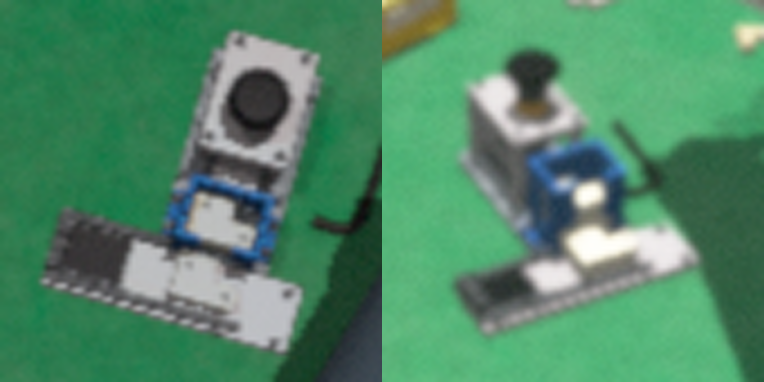

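The insert lies out at the outlet, square, at crop (205,283). The plunger is back up and the stack has dropped. I'll move to the lane's -y end.

Run:
```python
from h import *
p=onz('top',260+205.5/4.5-.5,155+283.5/4.5-.5,.028)
f=Ro.from_euler('z',-TH).apply(p-[*O,0])*1e3;print(f)
```

```text
[-39.09542217   1.03673675  28.        ]
```

Emit:
{"api": "play_rows", "payload": {"moves": [{"delta_pos": [-0.111,-0.092,0],"twist": [0,0,0],"gripper": 1},{"delta_pos": [-0.111,-0.092,0],"twist": [0,0,0],"gripper": 1},{"delta_pos": [-0.111,-0.092,0],"twist": [0,0,0],"gripper": 1},{"delta_pos": [-0.111,-0.092,0],"twist": [0,0,0],"gripper": 1},{"delta_pos": [-0.11,-0.092,0],"twist": [0,0,0],"gripper": 1},{"delta_pos": [0,0,0.12],"twist": [0,0,0],"gripper": 1},{"delta_pos": [0,0,0.12],"twist": [0,0,0],"gripper": 1},{"delta_pos": [0,0,0.092],"twist": [0,0,0],"gripper": 1},{"delta_pos": [0,0,0],"twist": [0,0,0],"gripper": 1},{"delta_pos": [0,0,0],"twist": [0,0,0],"gripper": 1}]}}

```text
time_s: 5.72
position: [0.4553, -0.2738, 0.1113]
tool_rot: [-0.001, 0.988, -0.153, -0.001]
ft_force: [-0.2, -0.3, -0.7]
finger_gap: 0.0001
grip_force: 0.0
```

```bash
python3 -c "
from h import *
to(-39,-62,18)"
```

```text
t 5.72 tool yaw off 0.14 tilt [-0.0014 -0.0009] feeder mm [-38.8 -55.2 111.3] frac [-0.0006  0.0342  0.4115] F [-0.16 -0.33 -0.69] gap 0.0001
```

Now lower, stepping 7 mm back from the insert first, and trim the yaw.

Emit:
{"api": "play_rows", "payload": {"moves": [{"delta_pos": [0,0.034,0],"twist": [0,0,0.0015],"gripper": 1},{"delta_pos": [0,0,0.1],"twist": [0,0,0],"gripper": 1},{"delta_pos": [0,0,0.1],"twist": [0,0,0],"gripper": 1},{"delta_pos": [0,0,0.1],"twist": [0,0,0],"gripper": 1},{"delta_pos": [0,0,0.06],"twist": [0,0,0],"gripper": 1},{"delta_pos": [0,0,0.045],"twist": [0,0,0],"gripper": 1},{"delta_pos": [0,0,0],"twist": [0,0,0],"gripper": 1},{"delta_pos": [0,0,0],"twist": [0,0,0],"gripper": 1}]}}

```text
time_s: 6.38
position: [0.4536, -0.2824, 0.0315]
tool_rot: [0.0, 0.988, -0.155, 0.001]
ft_force: [-0.2, 0.7, 1.1]
finger_gap: -0.0003
grip_force: 0.0
```

Run:
```python
from h import *
to(-38.5,20,18)
T=bot.grab_frame('top')[:,:,::-1];S=bot.grab_frame('scene')[:,:,::-1]
a=cv2.resize(T[155:240,260:345],None,fx=4.5,fy=4.5,interpolation=cv2.INTER_CUBIC)
b=cv2.resize(S[160:245,260:345],None,fx=4.5,fy=4.5,interpolation=cv2.INTER_CUBIC)
cv2.imwrite('pics/a3.png',np.hstack([a,b]))
```

```text
t 6.38 tool yaw off -0.14 tilt [0.0014 0.0003] feeder mm [-37.8 -63.9  31.5] frac [-0.0047 -0.4194  0.0122] F [-0.19  0.74  1.08] gap -0.0003
```

View pics/a3.png

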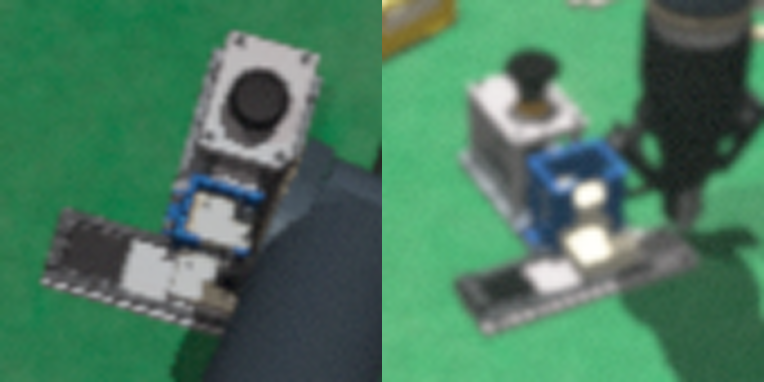

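The tips stand in the lane at (685,215), behind the insert at (600,245), with nothing between them. I'll push slowly with x set to about -40.5, which keeps the knuckles off the magazine.

Emit:
{"api": "play_rows", "payload": {"moves": [{"delta_pos": [-0.0135,0,0.01],"twist": [0,0,0],"gripper": 1},{"delta_pos": [0,-0.03,0],"twist": [0,0,0],"gripper": 1},{"delta_pos": [0,-0.03,0],"twist": [0,0,0],"gripper": 1},{"delta_pos": [0,-0.03,0],"twist": [0,0,0],"gripper": 1},{"delta_pos": [0,-0.02,0],"twist": [0,0,0],"gripper": 1},{"delta_pos": [0,-0.02,0],"twist": [0,0,0],"gripper": 1},{"delta_pos": [0,-0.02,0],"twist": [0,0,0],"gripper": 1},{"delta_pos": [0,-0.02,0],"twist": [0,0,0],"gripper": 1},{"delta_pos": [0,0,0],"twist": [0,0,0],"gripper": 1}]}}

```text
time_s: 7.23
position: [0.4612, -0.2476, 0.0287]
tool_rot: [-0.0, 0.988, -0.155, 0.0]
ft_force: [-0.6, 0.3, -0.4]
finger_gap: -0.0005
grip_force: 0.0
```

```bash
python3 -c "
from h import *
to(-40.5,38,18)"
```

```text
t 7.23 tool yaw off -0.05 tilt [ 0.     -0.0004] feeder mm [-41.1 -28.4  28.7] frac [ 0.0028 -0.3321 -0.0013] F [-0.57  0.27 -0.42] gap -0.0005
```

Emit:
{"api": "play_rows", "payload": {"moves": [{"delta_pos": [0.002,-0.025,0],"twist": [0,0,0],"gripper": 1},{"delta_pos": [0,-0.025,0],"twist": [0,0,0],"gripper": 1},{"delta_pos": [0,-0.025,0],"twist": [0,0,0],"gripper": 1},{"delta_pos": [0,-0.025,0],"twist": [0,0,0],"gripper": 1},{"delta_pos": [0,-0.025,0],"twist": [0,0,0],"gripper": 1},{"delta_pos": [0,-0.025,0],"twist": [0,0,0],"gripper": 1},{"delta_pos": [0,-0.025,0],"twist": [0,0,0],"gripper": 1},{"delta_pos": [0,-0.025,0],"twist": [0,0,0],"gripper": 1},{"delta_pos": [0,0,0],"twist": [0,0,0],"gripper": 1}]}}

```text
time_s: 7.98
position: [0.4739, -0.2092, 0.0287]
tool_rot: [-0.0, 0.988, -0.154, 0.0]
ft_force: [0.2, 0.3, -0.4]
finger_gap: -0.0001
grip_force: 0.0
```

Run:
```python
from h import *
to(-40,38,18)
T=bot.grab_frame('top')[:,:,::-1];S=bot.grab_frame('scene')[:,:,::-1]
a=cv2.resize(T[155:240,260:345],None,fx=4.5,fy=4.5,interpolation=cv2.INTER_CUBIC)
b=cv2.resize(S[160:245,260:345],None,fx=4.5,fy=4.5,interpolation=cv2.INTER_CUBIC)
cv2.imwrite('pics/a4.png',np.hstack([a,b]))
```

```text
t 7.98 tool yaw off -0.02 tilt [ 0.     -0.0007] feeder mm [-40.7  12.   28.7] frac [ 0.0033 -0.1302 -0.0014] F [ 0.2   0.32 -0.43] gap -0.0001
```

View pics/a4.png

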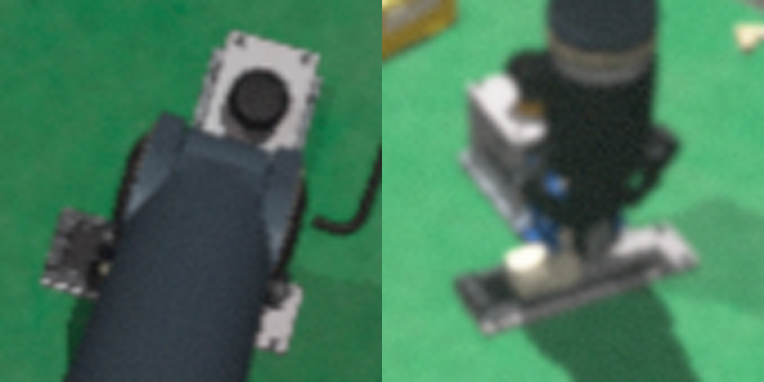

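The insert at (540,270) is sliding ahead of the tips towards the dark nest, and no force shows. I'll continue slowly until the end stop can be felt.

Emit:
{"api": "play_rows", "payload": {"moves": [{"delta_pos": [0.005,-0.02,0],"twist": [0,0,0],"gripper": 1},{"delta_pos": [0.005,-0.02,0],"twist": [0,0,0],"gripper": 1},{"delta_pos": [0,-0.02,0],"twist": [0,0,0],"gripper": 1},{"delta_pos": [0,-0.02,0],"twist": [0,0,0],"gripper": 1},{"delta_pos": [0,-0.02,0],"twist": [0,0,0],"gripper": 1},{"delta_pos": [0,-0.015,0],"twist": [0,0,0],"gripper": 1},{"delta_pos": [0,0,0],"twist": [0,0,0],"gripper": 1}]}}

```text
time_s: 8.67
position: [0.4827, -0.1884, 0.0287]
tool_rot: [-0.0, 0.988, -0.155, 0.0]
ft_force: [-0.3, 0.9, -0.1]
finger_gap: 0.0004
grip_force: 0.0
```

Emit:
{"api": "play_rows", "payload": {"moves": [{"delta_pos": [0,-0.01,0],"twist": [0,0,0],"gripper": 1},{"delta_pos": [0,0,0],"twist": [0,0,0],"gripper": 1}]}}

```text
time_s: 8.83
position: [0.4831, -0.1872, 0.0287]
tool_rot: [-0.0, 0.988, -0.155, 0.0]
ft_force: [-0.1, 0.0, 0.5]
finger_gap: -0.0002
grip_force: 0.0
```

```bash
python3 -c "
from h import *
to(-38.5,42,18)"
```

```text
t 8.83 tool yaw off -0.11 tilt [ 0.0001 -0.0001] feeder mm [-38.7  35.7  28.7] frac [ 0.0007 -0.0314 -0.0014] F [-0.13  0.04  0.54] gap -0.0002
```

Emit:
{"api": "play_rows", "payload": {"moves": [{"delta_pos": [0,-0.01,0],"twist": [0,0,0],"gripper": 1},{"delta_pos": [0,-0.01,0],"twist": [0,0,0],"gripper": 1},{"delta_pos": [0,0,0],"twist": [0,0,0],"gripper": 1}]}}

```text
time_s: 9.08
position: [0.4844, -0.1833, 0.0287]
tool_rot: [-0.0, 0.988, -0.155, 0.0]
ft_force: [0.1, 0.0, -0.1]
finger_gap: -0.0
grip_force: 0.0
```

Emit:
{"api": "play_rows", "payload": {"moves": [{"delta_pos": [0,-0.01,0],"twist": [0,0,0],"gripper": 1},{"delta_pos": [0,0,0],"twist": [0,0,0],"gripper": 1}]}}

```text
time_s: 9.25
position: [0.485, -0.1822, 0.0288]
tool_rot: [0.0, 0.988, -0.155, 0.0]
ft_force: [-1.0, -1.0, 0.1]
finger_gap: -0.0002
grip_force: 0.4
```

Run:
```python
from h import *
to(-38.5,42,18)
T=bot.grab_frame('top')[:,:,::-1];S=bot.grab_frame('scene')[:,:,::-1]
a=cv2.resize(T[190:235,260:305],None,fx=8.5,fy=8.5,interpolation=cv2.INTER_CUBIC)
b=cv2.resize(S[195:240,270:315],None,fx=8.5,fy=8.5,interpolation=cv2.INTER_CUBIC)
cv2.imwrite('pics/a5.png',np.hstack([a,b]))
```

```text
t 9.25 tool yaw off -0.14 tilt [0.0006 0.0006] feeder mm [-38.4  41.   28.8] frac [-0.0005 -0.0048 -0.0009] F [-0.95 -1.03  0.11] gap -0.0002
```

View pics/a5.png

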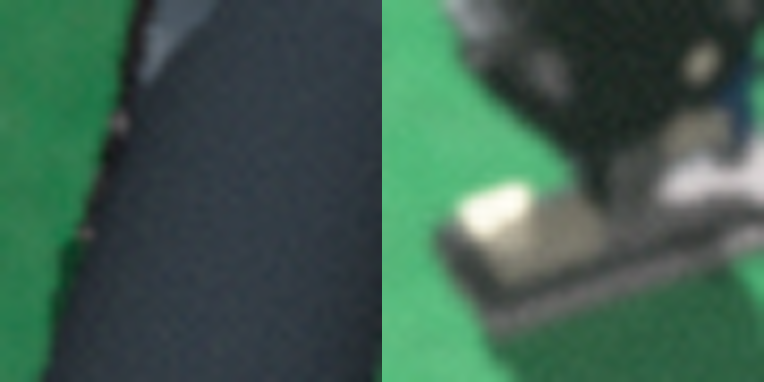

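The insert sits by the end stop at (530,230), with about 1 N of first contact. I'll push on a little to seat it and confirm.

Emit:
{"api": "play_rows", "payload": {"moves": [{"delta_pos": [0,-0.007,0],"twist": [0,0,0],"gripper": 1},{"delta_pos": [0,0,0],"twist": [0,0,0],"gripper": 1},{"delta_pos": [0,0,0],"twist": [0,0,0],"gripper": 1}]}}

```text
time_s: 9.6
position: [0.485, -0.1819, 0.0288]
tool_rot: [0.001, 0.988, -0.156, 0.0]
ft_force: [-0.5, -5.8, 0.9]
finger_gap: -0.0002
grip_force: 2.6
```

```bash
python3 -c "
from h import *
to(-38.5,42,18)"
```

```text
t 9.6 tool yaw off -0.19 tilt [0.0005 0.0015] feeder mm [-38.5  41.4  28.8] frac [-0.0001 -0.003  -0.0008] F [-0.53 -5.83  0.88] gap -0.0002
```

Home: 5.8 N and no further motion. Backing off along the lane, then up and aside.

Emit:
{"api": "play_rows", "payload": {"moves": [{"delta_pos": [0,0.03,0],"twist": [0,0,0],"gripper": 1},{"delta_pos": [-0.005,0.08,0],"twist": [0,0,0],"gripper": 1},{"delta_pos": [-0.005,0.12,0],"twist": [0,0,0],"gripper": 1},{"delta_pos": [0,0.12,0],"twist": [0,0,0],"gripper": 1},{"delta_pos": [0,0.12,0],"twist": [0,0,0],"gripper": 1},{"delta_pos": [0,0.05,-0.05],"twist": [0,0,0],"gripper": 1},{"delta_pos": [0,0,-0.15],"twist": [0,0,0],"gripper": 1},{"delta_pos": [0,0,-0.15],"twist": [0,0,0],"gripper": 1},{"delta_pos": [0,0.1,-0.15],"twist": [0,0,0],"gripper": 1},{"delta_pos": [0,0.15,-0.15],"twist": [0,0,0],"gripper": 1},{"delta_pos": [0,0.15,0],"twist": [0,0,0],"gripper": 1},{"delta_pos": [0,0.15,0],"twist": [0,0,0],"gripper": 1}]}}

```text
time_s: 10.6
position: [0.4195, -0.3835, 0.1616]
tool_rot: [0.001, 0.988, -0.154, 0.003]
ft_force: [0.3, -0.4, -0.5]
finger_gap: 0.0001
grip_force: 0.0
```

Emit:
{"api": "play_rows", "payload": {"moves": [{"delta_pos": [0,0.15,0],"twist": [0,0,0],"gripper": 1},{"delta_pos": [0,0.1,0],"twist": [0,0,0],"gripper": 1},{"delta_pos": [0,0,0],"twist": [0,0,0],"gripper": 1},{"delta_pos": [0,0,0],"twist": [0,0,0],"gripper": 1}]}}

```text
time_s: 10.93
position: [0.4025, -0.4305, 0.1585]
tool_rot: [-0.0, 0.988, -0.156, 0.0]
ft_force: [0.2, 0.2, -1.0]
finger_gap: 0.0002
grip_force: 0.0
```

Run:
```python
from h import *
to(-38.5,42,18)
T=bot.grab_frame('top')[:,:,::-1];S=bot.grab_frame('scene')[:,:,::-1]
a=cv2.resize(T[155:240,260:345],None,fx=4.6,fy=4.6,interpolation=cv2.INTER_CUBIC)
b=cv2.resize(S[165:250,260:345],None,fx=4.6,fy=4.6,interpolation=cv2.INTER_CUBIC)
cv2.imwrite('pics/a6.png',np.hstack([a,b]))
print('home expected crop px',[((proj('top',[*F2W(O,TH,x,y),.028])-[260,155]+.5)*4.6).round() for x,y in((-.038,.075),(-.023,.097),(-.053,.097),(-.053,.053),(-.023,.053))])
```

```text
t 10.93 tool yaw off -0.21 tilt [ 0.0004 -0.001 ] feeder mm [ -41.3 -220.5  158.5] frac [ 0.0089 -1.312   0.649 ] F [ 0.19  0.23 -1.02] gap 0.0002
home expected crop px [array([101., 257.]), array([ 75., 226.]), array([ 62., 270.]), array([127., 288.]), array([140., 244.])]
```

View pics/a6.png

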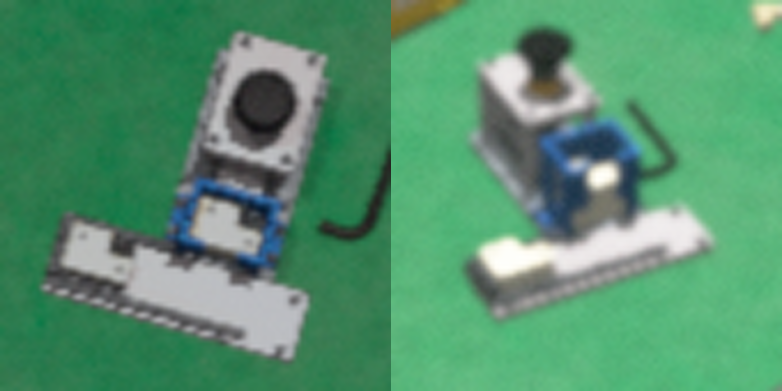

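The insert covers the nest, square to it, with corners near (68,222) and (128,280). That is within about 2 mm of where it should lie when home, and it is against the stop. The outlet is clear, the plunger is up and two inserts remain in the magazine.

```bash
python3 -c "
from cell import bot
print(bot.sign_off())"
```

```text
the job is handed in; nothing more can be done
None
```

The job is handed in: one full plunger stroke fed a single insert, and I pushed it along the lane into the nest until it stopped firmly against the end stop (about 6 N). The final pictures show the outlet clear, the plunger back up and the other two inserts still in the magazine, after about 11 s of the 40 s allowed.

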